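Trip-test the tool grinder and hold its enabling lever

ROBOT

A 6-joint arm with a two-finger parallel gripper is mounted at the origin on the work surface. World frame = base frame: x ahead of the robot, y to its left, z up, the work surface at z = 0. Lengths are in m, angles in rad, forces in N, time in s.
With the tool pointing down it reaches from about 0.25 to 0.8 m from the base axis. Payload 8.5 kg.
Tool frame: the origin (TCP) lies at the very end of the fingers, on their centre line; the grasp point (between the pads) lies 19 mm behind it; z points along the fingers, y is the line along which they close (so a half turn about z gives the same grasp; the last joint's range is limited). The gripper opens to 85 mm and grips with 20 to 120 N. Pads are 22 mm wide; open, the fingers measure 114 mm over their backs; the gripper's body (76 mm by 85 mm) begins 54 mm behind the grasp point. The pads swing forward as they close: fully open they stand 13 mm farther back than shut.
Start: joints at [-1.173, 0.238, -0.013, 1.319, 0, 1.571], TCP at [0.203, -0.484, 0.193] pointing down, gripper open.
Joint ranges: [-2.66, 2.66], [-1.03, 1.9], [-1.14, 1.46], [-1.82, 2.27], [-1.45, 1.34], [-3.14, 3.14]. Speed limits (rad/s): [2.22, 2.22, 2.79, 3.14, 3.14, 3.14].

INTERFACE

Orientations are given as a rotation vector (axis times angle).
In Python, from workcell import bot, optics, readout, order gives the robot as it stands (bot), with the cameras (optics), the readings (readout) and the job (order).
- The arm moves only by the shell command python3 drive.py FILE, which reads ROWS from the file FILE. ROWS is a JSON list of rows, 1 to 5 of them, each written [[dx, dy, dz], turn, opening]: dx, dy, dz in parts of the range, where 1.0 means 0.6 m, then a turn about the tool's z in fractions of the full range, 1 being 90 degrees, then the finger opening in m; each row is the pose to reach, as a shift and turn from the pose commanded when the command began, along the tool's axes at that moment; what a row does not reach only later rows make up. A row lasts 1/8 s, in which the tool goes at most 0.0625 m and 0.188 rad, less where a joint would pass 70% of its speed; a pose out of reach is approached as far as the arm can. The fingers move at their own pace and stop on an object; the grip force is fixed at half the most. Time passes only in rows, so rows that do not move let the fingers close. It prints the time, the measured TCP pose, the force, the opening and the grip force at its end. A shift or turn number past 1, either way, is cut back to 1. Input that does not fit is refused with a message, and nothing moves.
- readout.state(): the state, without advancing time (a new reading comes with each control period).
- optics.camera(name): name is "scene" or "top" or "wrist"; returns a dict with "pixels" (420x560x3 uint8, red, green, blue), "fov_y" (degrees; the focal length in pixels is half the picture's height over the tangent of half this angle, whatever the lens; pixels are square), "cx", "cy" (the principal point, pixels), "k1" (the pictures are not rectified: a ray, as slopes to the right and down, at radius r is drawn at 1 + k1 r^2 times it, then the intrinsics apply), "R" (3x3) and "t" (3): a world point X has camera coordinates R X + t; the wrist camera has in their place "mount" (4x4, takes a point from camera to tool coordinates, whose origin is the TCP and whose axes are the flange's). Camera axes: x right, y down, z forward; pixel columns grow to the right and rows downward; lengths in m; the calibration is good to about 2 mm. A picture is of the moment at which its call begins: read the wrist's pose just before it. There is no depth.
- order.hand_in(): hands the job in; it is judged then, once.
The state is a dict: "time_s": time; "joints": joint angles; "qvel": joint speeds; "joint_torque": joint torques, N m; "tcp_pos": TCP position; "ee_rot": TCP orientation; "wrist_force": force on the tool from outside, world axes, zero at the start; "wrist_torque": the same for the moment, N m; "width": finger opening in m; "grasp_force": force on a finger pad.
Only numpy, scipy, OpenCV 4.12 (cv2) and the standard library are available. Lean on these libraries where they do the work, as an engineer would, in place of code of your own. Each camera call takes 0.05 s, during which the arm holds its last target. There are 200 camera calls.

TASK

Do the start-up safety check of the tool grinder: press the blue test button until the red-handled trip lever drops, let the button come back up, then lift the trip lever back up until it stays up. Then press the yellow pad of the sprung hold-to-run lever down to the middle of its travel (lever level, pointer in the green band) and finish while still holding it there: do not let go, do not push it through towards its bottom stop, and do not press it before the trip lever is reset. Leave the loose things on the bench where they are.

Things in the scene. Friction and masses are not known exactly. Their poses are not given: they have to be found in the camera images.
- trip_unit: safety trip unit fixed to the bench: white box 120 (x) x 150 (y) x 75 mm high with an orange panel on its front (-x, towards the robot). Origin: centre of its underside; x points away from its front, z up. It may stand left or right and be turned a little. Button on its top at x = -20, y = +40 mm; lever comes out of the top at y = -40 mm.
- test_button (a joint): travel of the blue test button, m: 0 up, 0.008 fully pressed. Spring return, 1.5 N to start, 5 N fully down. At 6 to 7 mm of travel it tips the trip lever over, which then drops by its own weight.
- button_top (a point): centre of the top of the blue button cap (32 mm across), 97 mm above the bench when up; it stands in a black collar 48 mm across whose rim is 83 mm above the bench.
- trip_lever (a joint): angle, rad: 0 = up, leaning 0.15 back (+x) from upright on its stop, kept there by its weight; 0.15 = upright; 1.05 = dropped to the front (-x). Swings freely about a level axle along the unit's y at x = +10, z = 55 mm (inside the box). Under 2 N at the handle lifts it; past upright it falls back on its stop. Lift or push the handle along its arc: a level push can jam.
- trip_knob (a point): centre of the trip lever's red handle: a cylinder 18 mm thick, 36 mm long along the unit's y, 75 mm from the axle on an 8 mm steel rod; it can be pinched by its ends from above. About 129 mm above the bench when up, 102 mm when dropped.
- hold_unit: hold-to-run unit fixed to the bench: dark steel plate 180 (x) x 140 (y) x 22 mm with two grey cheeks 102 mm high at the back carrying the lever's axle, and a 12 mm square post, 125 mm high, at x = -50, y = +60 mm with bands white (top), green, red (bottom). Origin: centre of the underside; x points away from the robot side, z up. May stand left or right and be turned a little.
- hold_lever (a joint): angle of the sprung hold-to-run lever, rad: 0 = released, tip raised 0.18 rad; 0.18 = middle, lever level; 0.36 = bottom stop. Axle along the unit's y at x = +60, z = 75 mm. Pressing the pad takes 3 N to start, 7 N at the middle, 11 N at the stop.
- hold_pad (a point): centre of the top of the yellow pad (46 x 44 mm) near the lever's front end, 110 mm from the axle; about 107 mm above the bench when released, 87 mm at the middle of travel, 67 mm at the bottom stop: press straight down.
- collet_nut: dark steel ring nut, 42 across, 24 high (mm), loose bystander; origin at the centre of its underside
- collet: small bright steel cone collet, 30 across, 34 high (mm), loose bystander; origin at the centre of its underside
- hex_key: black L-shaped hex key lying flat, 80 x 26, 8 thick (mm), loose bystander; origin at the centre of its underside
- spray_can: grey spray can, 58 across, 170 high (mm), loose bystander; origin at the centre of its underside
- tool_holder: dark steel milling tool holder standing on its flange, 62 across, 110 high (mm), loose bystander; origin at the centre of its underside
- cutting_disc: black abrasive disc lying flat, 100 across, 5 thick (mm), loose bystander; origin at the centre of its underside
- parts_box: closed yellow parts box, 90 x 120, 30 high (mm), loose bystander; origin at the centre of its underside

How it is judged:
On the way, in this order (a step that is already met when the one before it is completed fails the run):
1. the test button is pressed, hold-to-run lever not touched (value of joint test_button above 0.0045 m and value of joint hold_lever below 0.06 rad), for 0.02 s.
2. the trip lever has dropped (value of joint trip_lever above 0.9 rad and value of joint hold_lever below 0.06 rad), for 0.1 s.
3. the button is up again and the trip lever is back up, hold-to-run lever still free (value of joint trip_lever below 0.09 rad and value of joint test_button below 0.002 m and value of joint hold_lever below 0.06 rad), for 0.2 s.
4. the hold-to-run lever is held in the middle third of its travel (value of joint hold_lever between 0.12 and 0.24 rad and contact force between the fingers and hold_unit above 2.5 N and value of joint trip_lever below 0.09 rad), for 0.5 s.
At the end, for the whole second after the job is handed in: The fingers press the hold-to-run lever with more than 2.5 N and keep it still in the middle third of its travel (0.12 to 0.24 rad); the trip lever is up (below 0.09 rad), the test button is up (below 2 mm) and the trip unit is no longer touched (all of step 4 and value of joint test_button below 0.002 m and velocity of joint hold_lever between -0.1 and 0.1 rad/s and not (contact force between the arm and trip_unit above 0.5 N)); the arm keeps its last pose, push and grip.
It fails at once if the hold-to-run lever is pushed through towards its bottom stop (beyond 0.31 rad) (value of joint hold_lever above 0.31 rad).
It fails at once if a loose bystander is displaced by more than 30 mm (distance of any of collet_nut, collet, hex_key, spray_can, tool_holder, cutting_disc, parts_box from where it was at the start of the episode above 0.03 m).
It also fails if it takes over 53 s, if anything falls off the work surface, if the arm or the gripper's body presses on something with over 40 N, if the wrist force passes 120 N, or if a joint passes its speed limit or range.

## Working session

There is one attempt and no reset: what is moved stays moved. The work goes in short steps, Python scripts to look and compute and a shell command to move; the robot and the scene stay as the last step left them, time stands still between calls to the robot, and variables do not carry over. Pictures are saved under pics/ and viewed, at most 10 in all, crops included, and the job is handed in when it is done.

```bash
ls; mkdir -p pics; python3 - <<'E'
from workcell import bot, optics, readout, order
import cv2
for n in ("scene","top"):
    c=optics.camera(n); cv2.imwrite(f"pics/{n}0.png",c["pixels"][:,:,::-1])
    print(n,{k:c[k] for k in c if k!="pixels"})
c=optics.camera("wrist");print(c["mount"],c["fov_y"],c["cx"],c["cy"],c["k1"])
s=readout.state();print({k:s[k] for k in("time_s","tcp_pos","ee_rot","wrist_force","width")})
E
```

```text
drive.py
pics
workcell.py
scene {'fov_y': 47.33592021510836, 'cx': 280.3229518139599, 'cy': 206.18216542880265, 'k1': -0.0025434509743752867, 'R': array([[-0.7482059 ,  0.66346233, -0.00238082],
       [ 0.57399473,  0.64550265, -0.50384162],
       [-0.33274311, -0.37834385, -0.86379277]]), 't': array([ 0.43468847, -0.25103352,  1.2976543 ])}
top {'fov_y': 54.22663683789531, 'cx': 278.321441021446, 'cy': 202.5502883782457, 'k1': -0.09818558761686334, 'R': array([[-0.02133121, -0.99974273, -0.00771006],
       [-0.98714453,  0.02228298, -0.15826923],
       [ 0.15840032,  0.00423487, -0.98736589]]), 't': array([-0.00990058,  0.56202407,  0.88894068])}
[[-6.39206797e-05 -9.48187486e-01 -3.17711327e-01  8.24101375e-02]
 [ 9.99999967e-01 -1.39246294e-04  2.14379879e-04  3.50061379e-04]
 [-2.47512443e-04 -3.17711303e-01  9.48187464e-01 -1.81049242e-01]
 [ 0.00000000e+00  0.00000000e+00  0.00000000e+00  1.00000000e+00]] 63.87269703823493 284.4633980144848 210.77000941463393 -0.026596505534903694
{'time_s': 0.15, 'tcp_pos': array([ 0.20323095, -0.48364706,  0.19209635]), 'ee_rot': array([-3.07851401e+00, -6.20557574e-01,  3.84464253e-04]), 'wrist_force': array([-0.35562162,  0.39909109,  0.46787025]), 'width': 0.08520224049644169}
```

View pics/scene0.png

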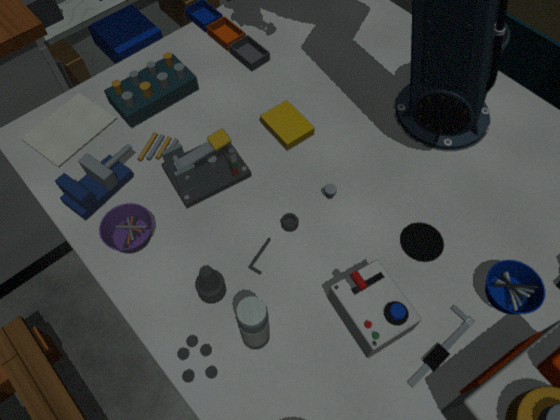

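View pics/top0.png

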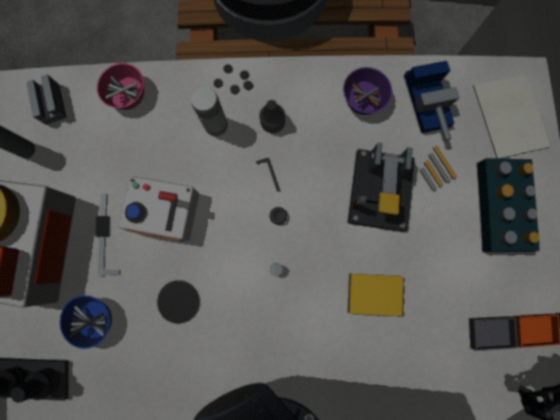

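The scene view shows the trip unit near (372,305) with its button at (397,313) and its red handle at (359,281). The hold unit is near (205,170) with its pad at (219,139). In the top view the button is at (134,212), the red handle at (167,196) and the yellow pad at (389,204). I'll enlarge these.

```bash
python3 - <<'E'
import cv2,numpy as np
t=cv2.imread("pics/top0.png");s=cv2.imread("pics/scene0.png")
def crop(i,x,y):
    c=cv2.resize(i[y:y+75,x:x+100],None,fx=4,fy=4,interpolation=cv2.INTER_CUBIC)
    c=cv2.convertScaleAbs(c,alpha=1.5)
    for k in range(0,100,20): cv2.putText(c,str(x+k),(k*4,8),0,.3,(0,255,255));cv2.line(c,(k*4,8),(k*4,14),(0,255,255))
    for k in range(0,75,15): cv2.putText(c,str(y+k),(0,k*4+4),0,.3,(0,255,0));cv2.line(c,(20,k*4),(26,k*4),(0,255,0))
    return c
m=np.vstack([np.hstack([crop(t,112,170),crop(t,340,140)]),np.hstack([crop(s,320,255),crop(s,157,128)])])
cv2.imwrite("pics/m.png",m)
E
```

```text
(no output)
```

View pics/m.png

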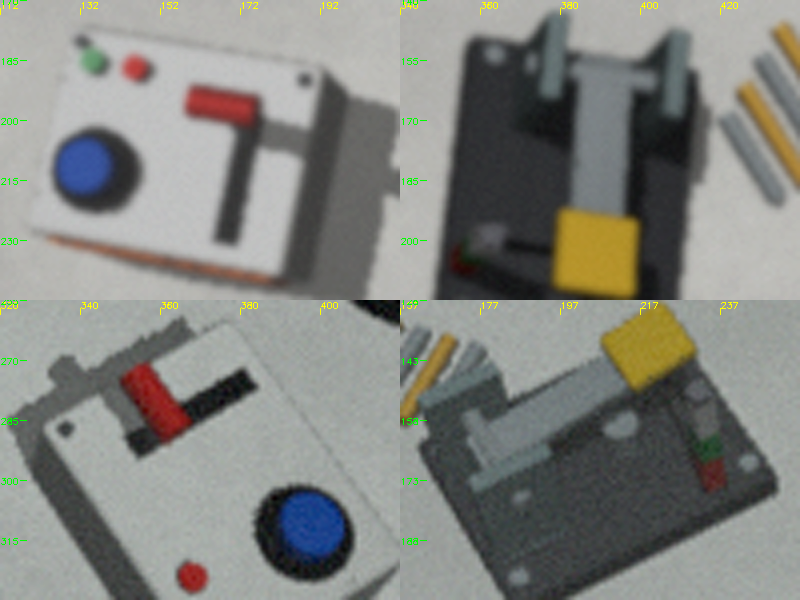

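The crops give these full-image pixels:

| Point | Top view | Scene view |
|---|---|---|
| Button | (132.6,211.4) | (397.6,310.6) |
| Knob | (167.1,195.9) | (358.6,280.1) |
| Pad | (388.9,202.6) | (218.4,139.1) |

The units' corners give their yaw.

```bash
cat > h.py <<'E'
import numpy as np
from workcell import bot, optics, readout, order
from scipy.spatial.transform import Rotation as Ro
from scipy.optimize import least_squares
def und(c,p):
    f=210/np.tan(np.radians(c["fov_y"]/2)); d=(np.array(p,float)-[c["cx"],c["cy"]])/f
    u=d.copy()
    for _ in range(20): u=d/(1+c["k1"]*(u@u))
    return u
def ray(c,p,pose=None):
    v=np.r_[und(c,p),1]
    if "R" in c: o=-c["R"].T@c["t"]; v=c["R"].T@v
    else:
        Rt=Ro.from_rotvec(pose[1]).as_matrix(); o=pose[0]+Rt@c["mount"][:3,3]; v=Rt@c["mount"][:3,:3]@v
    return o,v/np.linalg.norm(v)
def tri(rs):
    A=sum(np.eye(3)-np.outer(v,v) for o,v in rs); b=sum((np.eye(3)-np.outer(v,v))@o for o,v in rs)
    X=np.linalg.solve(A,b); return X,[np.linalg.norm((np.eye(3)-np.outer(v,v))@(X-o)) for o,v in rs]
def atz(r,z): o,v=r; return o+v*(z-o[2])/v[2]
def totool(X,s=None):
    s=s or readout.state(); return Ro.from_rotvec(s["ee_rot"]).as_matrix().T@(np.array(X)-s["tcp_pos"])
E
python3 - <<'E'
from h import *
np.set_printoptions(precision=4,suppress=True)
T=optics.camera("top");S=optics.camera("scene")
for n,a,b in (("btn",(132.6,211.4),(397.6,310.6)),("knob",(167.1,195.9),(358.6,280.1)),("pad",(388.9,202.6),(218.4,139.1))):
    print(n,*tri([ray(T,a),ray(S,b)]))
def L(q,ox,oy): return ((q[0]+.5)/4-.5+ox,(q[1]+.5)/4-.5+oy)
tc=[atz(ray(T,L(q,112,170)),.075)[:2] for q in ((80,35),(322,65),(283,280),(32,230))]
print("trip corners",np.array(tc),np.mean(tc,0),[np.degrees(np.arctan2(*(-(b-a)[::1])))for a,b in ((tc[0],tc[1]),(tc[3],tc[2]))])
k=[atz(ray(T,L(q,112,170)),.129)[:2] for q in ((188,98),(256,112))];print("knob ends",np.array(k))
hc=[atz(ray(T,L(q,340,140)),.022)[:2] for q in ((68,38),(297,65))];print("hold back edge",np.array(hc))
for c in (T,S): print("cam",-c["R"].T@c["t"])
E
```

```text
btn [0.5408 0.295  0.0967] [np.float64(0.00032358056357541904), np.float64(0.00032358056357540066)]
knob [0.5663 0.2086 0.1344] [np.float64(0.0003121826017567245), np.float64(0.000312182601756805)]
pad [ 0.5462 -0.2584  0.1053] [np.float64(0.0005380910795100124), np.float64(0.000538091079509878)]
trip corners [[0.6196 0.3078]
 [0.5988 0.169 ]
 [0.4794 0.1892]
 [0.5095 0.3313]] [0.5518 0.2493] [np.float64(8.519745507261288), np.float64(11.950064578891295)]
knob ends [[0.5717 0.2281]
 [0.5634 0.1917]]
hold back edge [[ 0.6905 -0.2121]
 [ 0.6714 -0.3498]]
cam [ 0.4138 -0.0262  0.9666]
cam [0.9011 0.3646 0.9955]
```

Triangulated heights (97, 134 and 105 mm) match the description. The yaws are about -10.6° for the trip unit and -8° for the hold unit. Next I'll work out the move to above the button with the tool's y along the trip unit's y.

```bash
python3 - <<'E'
from h import *
np.set_printoptions(precision=4,suppress=True)
s=readout.state();print(totool([.541,.295,.185],s),np.linalg.norm(totool([.541,.295,.185],s)))
M=Ro.from_rotvec(s["ee_rot"]).as_matrix();print(M)
y=np.array([np.sin(np.radians(10.6)),np.cos(np.radians(10.6)),0]);t=M.T@y;print(t,"turn",np.arctan2(t[1],t[0])-np.pi/2+np.pi)
E
```

```text
[ 0.613  -0.5872  0.0077] 0.8488874994947871
[[ 0.9219  0.3874 -0.0003]
 [ 0.3874 -0.9219  0.0007]
 [ 0.     -0.0007 -1.    ]]
[ 0.5503 -0.8349  0.0006] turn 0.5827741007825127
```

Units first: shifts go in shares of 0.6 m and turns go in shares of 90 degrees. So 0.21 m / 0.6 = 0.35, -0.2 m / 0.6 = -0.3333.

```bash
echo '[[[0.07, -0.0667, 0], 0, 0], [[0.14, -0.1333, 0], 0, 0], [[0.21, -0.2, 0], 0, 0], [[0.28, -0.2667, 0], 0, 0], [[0.35, -0.3333, 0], 0, 0]]' > m.json && python3 drive.py m.json; echo '[[[0.07, -0.0667, 0], 0, 0], [[0.14, -0.1333, 0], 0, 0], [[0.21, -0.2, 0], 0, 0], [[0.28, -0.2667, 0], 0, 0], [[0.35, -0.3333, 0], 0, 0]]' > m.json && python3 drive.py m.json; echo '[[[0.07, -0.0667, 0], 0, 0], [[0.14, -0.1333, 0], 0.0955, 0], [[0.21, -0.2, 0], 0.191, 0], [[0.28, -0.2667, 0], 0.2865, 0], [[0.3167, -0.3117, 0.0333], 0.3711, 0]]' > m.json && python3 drive.py m.json; echo '[[[0, 0, 0], 0, 0], [[0, 0, 0], 0, 0]]' > m.json && python3 drive.py m.json; python3 -c "
from h import *
print(totool([.541,.295,.110]))"
```

```text
time_s: 0.88
tcp_pos: [0.3199, -0.2166, 0.1927]
ee_rot: [3.08, 0.62, 0.001]
wrist_force: [0.6, -0.7, 0.1]
width: 0.0004
grasp_force: 0.0
time_s: 1.5
tcp_pos: [0.4361, 0.0495, 0.1928]
ee_rot: [3.079, 0.621, 0.001]
wrist_force: [0.8, -1.0, -1.0]
width: -0.0001
grasp_force: 0.0
time_s: 2.12
tcp_pos: [0.5448, 0.0931, 0.186]
ee_rot: [-3.029, -0.154, 0.025]
wrist_force: [0.6, -0.0, 0.9]
width: 0.0001
grasp_force: 0.0
time_s: 2.38
tcp_pos: [0.5433, 0.0935, 0.1863]
ee_rot: [-3.03, -0.156, 0.026]
wrist_force: [0.8, -0.0, -0.5]
width: -0.0003
grasp_force: 0.0
[ 0.01937323 -0.19125777  0.0973775 ]
```

```bash
python3 -c "
from h import *
s=readout.state();print(s['joints']);M=Ro.from_rotvec(s['ee_rot']).as_matrix();print(M.round(3))"
```

```text
[0.10241038 0.29377358 0.04210021 1.33084002 0.10858692 3.14056958]
[[ 0.995  0.101 -0.023]
 [ 0.103 -0.989  0.107]
 [-0.012 -0.108 -0.994]]
```

Joint 6 ran into its limit at 3.14, so I'll use the half-turn equivalent and turn the other way.

To row units: -0.9 rad / 1.5708 = -0.573.

```bash
echo '[[[0, 0, 0], -0.1146, 0], [[0, 0, 0], -0.2292, 0], [[0, 0, 0], -0.3438, 0], [[0, 0, 0], -0.4584, 0], [[0, 0, 0], -0.573, 0]]' > m.json && python3 drive.py m.json; python3 -c "
from h import *
s=readout.state();print(s['joints']);M=Ro.from_rotvec(s['ee_rot']).as_matrix();print(M.round(4))
y=np.array([np.sin(np.radians(10.6)),np.cos(np.radians(10.6)),0]);t=M.T@y;print(t,'turn',np.arctan2(t[1],t[0])-np.pi/2)"
```

```text
time_s: 3.0
tcp_pos: [0.5433, 0.0943, 0.1868]
ee_rot: [-2.658, -1.47, -0.049]
wrist_force: [-0.0, 0.7, 1.0]
width: -0.0004
grasp_force: 0.0
[0.10383895 0.29294201 0.04211231 1.33074083 0.1085681  2.23463035]
[[ 0.5325  0.8461 -0.0219]
 [ 0.8427 -0.5277  0.1067]
 [ 0.0787 -0.0752 -0.9941]]
[ 0.92631767 -0.36300391  0.10081538] turn -1.9442817971812854
```

The clipped pose left a 6° sideways tilt, which is harmless for pressing and for pushing along the arc. I'll move above the button and turn so that the tool's x lies along the unit's x.

```bash
python3 -c "
from h import *
print(totool([.541,.295,.130]))"
```

```text
[ 0.16350706 -0.10356362  0.07787857]
```

To row units: 0.1635 m / 0.6 = 0.2725, 0.13 m / 0.6 = 0.2167, -0.9 rad / 1.5708 = -0.573.

```bash
echo '[[[0.0533, -0.035, 0.025], -0.1146, 0], [[0.1067, -0.07, 0.05], -0.2292, 0], [[0.16, -0.105, 0.075], -0.3438, 0], [[0.2167, -0.14, 0.1], -0.4584, 0], [[0.2725, -0.1727, 0.13], -0.573, 0]]' > m.json && python3 drive.py m.json;  echo '[[[0, 0, 0], -0.1146, 0], [[0, 0, 0], -0.2292, 0], [[0, 0, 0], -0.3438, 0], [[0, 0, 0], -0.4584, 0], [[0, 0, 0], -0.573, 0]]' > m.json && python3 drive.py m.json; echo '[[[0, 0, 0], -0.0891, 0], [[0, 0, 0], -0.0891, 0]]' > m.json && python3 drive.py m.json;python3 -c "
from h import *
s=readout.state();print(s['joints']);M=Ro.from_rotvec(s['ee_rot']).as_matrix();print(M.round(4))
print(totool([.541,.295,.100]),totool([.541,.295,.088]))"
```

```text
time_s: 3.62
tcp_pos: [0.5422, 0.2965, 0.1298]
ee_rot: [-1.767, -2.498, -0.115]
wrist_force: [0.4, -0.8, -0.2]
width: -0.0003
grasp_force: 0.0
time_s: 4.25
tcp_pos: [0.5421, 0.295, 0.1299]
ee_rot: [-0.511, -3.056, -0.158]
wrist_force: [0.3, 0.2, -0.2]
width: 0.0003
grasp_force: 0.0
time_s: 4.5
tcp_pos: [0.5423, 0.2949, 0.1298]
ee_rot: [-0.308, -3.089, -0.162]
wrist_force: [0.4, -0.3, -0.2]
width: 0.0001
grasp_force: 0.0
[0.43863343 0.39924843 0.05422676 1.20020044 0.10630868 0.63858193]
[[-0.9799  0.1984 -0.022 ]
 [ 0.195   0.975   0.1069]
 [ 0.0427  0.1004 -0.994 ]]
[-1.95470182e-05 -3.11757308e-03  2.96794143e-02] [-0.00053187 -0.00432253  0.04160777]
```

To row units: 0.0375 m / 0.6 = 0.0625, 0.034 m / 0.6 = 0.0567.

```bash
echo '[[[0, -0.0033, 0.02], 0, 0], [[0, -0.005, 0.04], 0, 0], [[0, -0.0067, 0.0567], 0, 0], [[0, -0.0067, 0.0625], 0, 0], [[0, -0.0067, 0.0625], 0, 0]]' > m.json && python3 drive.py m.json; python3 - <<'E'
from h import *
import cv2
c=optics.camera("scene");cv2.imwrite("pics/press.png",cv2.resize(c["pixels"][220:370,290:490,::-1],None,fx=3,fy=3))
E
```

```text
time_s: 5.12
tcp_pos: [0.5411, 0.2941, 0.0913]
ee_rot: [-0.309, -3.089, -0.161]
wrist_force: [-0.6, -0.2, -0.8]
width: 0.0001
grasp_force: 0.0
```

View pics/press.png

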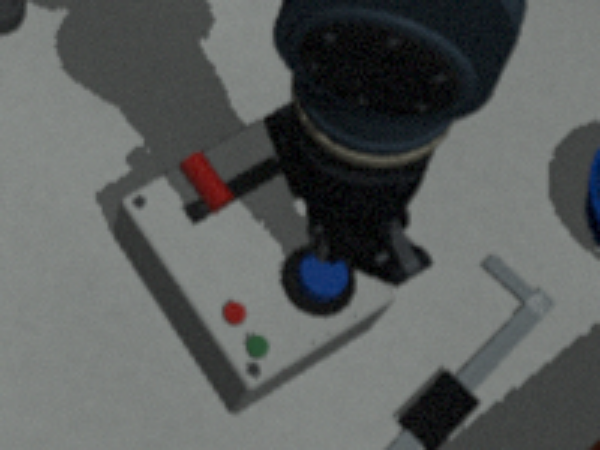

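```bash
python3 - <<'E'
from h import *
import cv2
def proj(c,X,s=None):
    if "R" in c: p=c["R"]@X+c["t"]
    else:
        Rt=Ro.from_rotvec(s["ee_rot"]).as_matrix(); q=Rt.T@(X-s["tcp_pos"]); p=c["mount"][:3,:3].T@(q-c["mount"][:3,3])
    u=p[:2]/p[2]; f=210/np.tan(np.radians(c["fov_y"]/2)); return f*u*(1+c["k1"]*(u@u))+[c["cx"],c["cy"]]
s=readout.state(); B=np.array([.5408,.295,.0967])
S=optics.camera("scene");T=optics.camera("top");W=optics.camera("wrist")
for c in (S,T,W): print(proj(c,s["tcp_pos"],s),proj(c,B,s))
print(s["width"],s["wrist_force"],s["tcp_pos"])
a=cv2.resize(S["pixels"][275:345,350:440],(400,311),interpolation=cv2.INTER_CUBIC);b=cv2.resize(W["pixels"],(400,300))
cv2.imwrite("pics/p2.png",cv2.convertScaleAbs(np.vstack([a,b])[:,:,::-1],alpha=1.6)[:600])
E
```

```text
[396.40612064 311.25725488] [397.42694001 310.58395441]
[133.65697129 211.58128677] [132.47987505 211.49338702]
[284.52009785 243.75579122] [286.6095669  245.92266619]
0.0001246709411246576 [ 0.32378175 -0.035193   -0.43812584] [0.54128142 0.29419301 0.09169601]
```

View pics/p2.png

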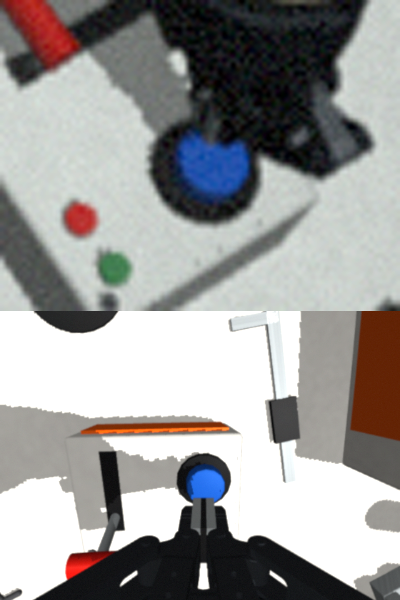

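Contact force is zero, so the tips are still above the cap and sit a little short of the stated TCP. I'll go down in small steps until there is force.

```bash
echo '[[[0, -0.0008, 0.005], 0, 0], [[0, -0.0008, 0.0083], 0, 0]]' > m.json && python3 drive.py m.json | grep -E "tcp|force"; echo '[[[0, -0.0008, 0.005], 0, 0], [[0, -0.0008, 0.0083], 0, 0]]' > m.json && python3 drive.py m.json | grep -E "tcp|force";
```

```text
tcp_pos: [0.541, 0.2942, 0.0865]
wrist_force: [0.2, 0.6, 0.2]
grasp_force: 0.0
tcp_pos: [0.5407, 0.2942, 0.0814]
wrist_force: [-0.4, 0.3, 0.0]
grasp_force: 0.0
```

To row units: 0.004 m / 0.6 = 0.0067, 0.002 m / 0.6 = 0.0033.

```bash
echo '[[[0, -0.0008, 0.0033], 0, 0], [[0, -0.0008, 0.0067], 0, 0]]' > m.json && python3 drive.py m.json | grep -E "tcp|force"; echo '[[[0, -0.0008, 0.0033], 0, 0], [[0, -0.0008, 0.0067], 0, 0]]' > m.json && python3 drive.py m.json | grep -E "tcp|force"; python3 - <<'E'
from h import *
import cv2
S=optics.camera("scene");W=optics.camera("wrist");T=optics.camera("top")
a=cv2.resize(S["pixels"][275:345,350:443],(400,300),interpolation=cv2.INTER_CUBIC);b=cv2.resize(W["pixels"][180:330,184:384],(400,300))
cv2.imwrite("pics/p3.png",cv2.convertScaleAbs(np.hstack([a,b])[:,:,::-1],alpha=1.6))
E
```

```text
tcp_pos: [0.5405, 0.2942, 0.0775]
wrist_force: [-0.9, -0.3, 0.8]
grasp_force: 0.0
tcp_pos: [0.5404, 0.2941, 0.0734]
wrist_force: [-0.4, -0.4, 0.2]
grasp_force: 0.0
```

View pics/p3.png

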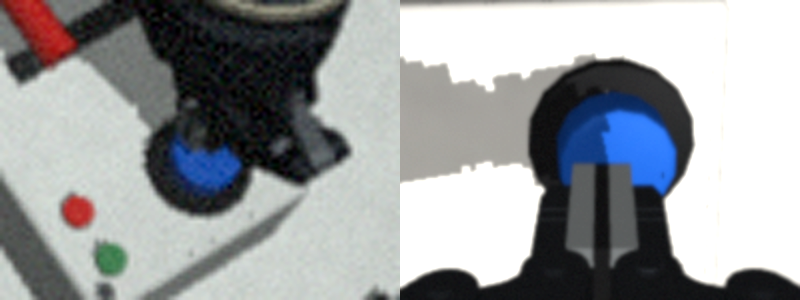

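The tips still clear the cap and sit about 5 mm to one side of its centre, as expected if the tips are roughly 30 mm short of the TCP on the tilted tool. I'll shift 4 mm in y and keep going down, checking force.

To row units: 0.0035 m / 0.6 = 0.0058, 0.003 m / 0.6 = 0.005.

```bash
for i in 1; do echo '[[[0, 0.0058, 0.0033], 0, 0], [[0, 0.0058, 0.005], 0, 0]]' > m.json && python3 drive.py m.json | grep -E "tcp|t_force"; echo '[[[0, -0.0005, 0.0033], 0, 0], [[0, -0.0005, 0.005], 0, 0]]' > m.json && python3 drive.py m.json | grep -E "tcp|t_force";echo '[[[0, -0.0005, 0.0033], 0, 0], [[0, -0.0005, 0.005], 0, 0]]' > m.json && python3 drive.py m.json | grep -E "tcp|t_force"; done
```

```text
tcp_pos: [0.5411, 0.2982, 0.0709]
wrist_force: [-0.1, 0.4, 0.5]
tcp_pos: [0.5408, 0.2979, 0.0678]
wrist_force: [-0.7, -0.0, 0.9]
tcp_pos: [0.5407, 0.2978, 0.0648]
wrist_force: [0.1, -0.0, -0.4]
```

To row units: 0.003 m / 0.6 = 0.005, 0.002 m / 0.6 = 0.0033.

```bash
echo '[[[0, -0.0005, 0.0033], 0, 0], [[0, -0.0005, 0.005], 0, 0]]' > m.json && python3 drive.py m.json | grep -E "tcp|t_force"; echo '[[[0, -0.0005, 0.0033], 0, 0], [[0, -0.0005, 0.005], 0, 0]]' > m.json && python3 drive.py m.json | grep -E "tcp|t_force"; python3 - <<'E'
from h import *
import cv2
S=optics.camera("scene");W=optics.camera("wrist");T=optics.camera("top")
a=cv2.resize(S["pixels"][275:345,350:443],(400,300),interpolation=cv2.INTER_CUBIC);b=cv2.resize(W["pixels"][180:330,184:384],(400,300))
cv2.imwrite("pics/p4.png",cv2.convertScaleAbs(np.hstack([a,b])[:,:,::-1],alpha=1.6))
print(readout.state()["joint_torque"],readout.state()["wrist_torque"])
E
```

```text
tcp_pos: [0.5406, 0.2979, 0.0618]
wrist_force: [0.1, -0.1, -1.1]
tcp_pos: [0.5406, 0.298, 0.0589]
wrist_force: [-0.2, -1.0, 1.2]
[ 3.09697324e-01 -6.59701109e+01  3.17105126e+01 -4.47949860e-01
  5.34011610e-01 -2.01660907e-03] [-0.2837684   0.00235429 -0.00137101]
```

View pics/p4.png

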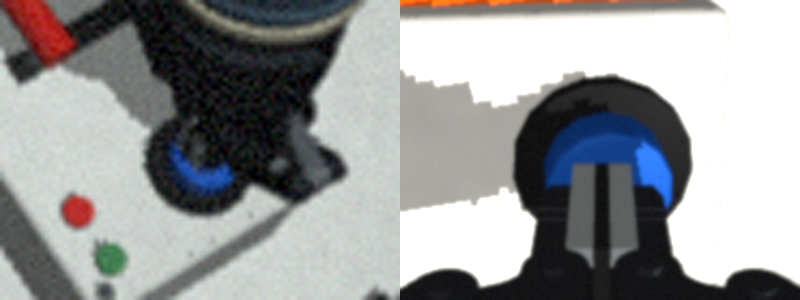

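Both views show the tips just above the cap, now centred, with the lever still up. I'll keep going down.

To row units: 0.003 m / 0.6 = 0.005, 0.002 m / 0.6 = 0.0033.

```bash
echo '[[[0, -0.0003, 0.0033], 0, 0], [[0, -0.0005, 0.005], 0, 0]]' > m.json && python3 drive.py m.json | grep -E "tcp|t_force"; echo '[[[0, -0.0005, 0.0033], 0, 0], [[0, -0.0005, 0.005], 0, 0]]' > m.json && python3 drive.py m.json | grep -E "tcp|t_force";echo '[[[0, -0.0005, 0.0033], 0, 0], [[0, -0.0005, 0.005], 0, 0]]' > m.json && python3 drive.py m.json | grep -E "tcp|t_force"
```

```text
tcp_pos: [0.5406, 0.298, 0.056]
wrist_force: [0.3, -0.9, 3.2]
tcp_pos: [0.5406, 0.298, 0.0529]
wrist_force: [0.9, -1.2, 4.3]
tcp_pos: [0.5407, 0.298, 0.0508]
wrist_force: [-0.8, -4.3, 16.6]
```

Contact came at TCP z of about 0.057 and the button has bottomed (16.6 N). So the closed tips end about 39 mm above the reported TCP. I'll retreat and look.

To row units: -0.09 m / 0.6 = -0.15, -0.08 m / 0.6 = -0.1333.

```bash
echo '[[[0, 0, -0.0167], 0, 0], [[0, 0, -0.05], 0, 0], [[0, 0, -0.0917], 0, 0], [[0, 0, -0.1333], 0, 0], [[0, 0, -0.15], 0, 0]]' > m.json && python3 drive.py m.json | grep -E "time|tcp|t_force"; python3 - <<'E'
from h import *
import cv2
S=optics.camera("scene");T=optics.camera("top");W=optics.camera("wrist")
a=cv2.resize(S["pixels"][240:345,320:460],(400,300),interpolation=cv2.INTER_CUBIC);b=cv2.resize(T["pixels"][160:265,90:230],(400,300),interpolation=cv2.INTER_CUBIC)
w=cv2.resize(W["pixels"],(400,300))
cv2.imwrite("pics/p5.png",cv2.convertScaleAbs(np.vstack([np.hstack([a,b]),np.hstack([w,w*0])])[:,:,::-1],alpha=1.5))
E
```

```text
time_s: 9.25
tcp_pos: [0.5424, 0.2887, 0.1403]
wrist_force: [-1.1, -0.5, 0.3]
```

View pics/p5.png

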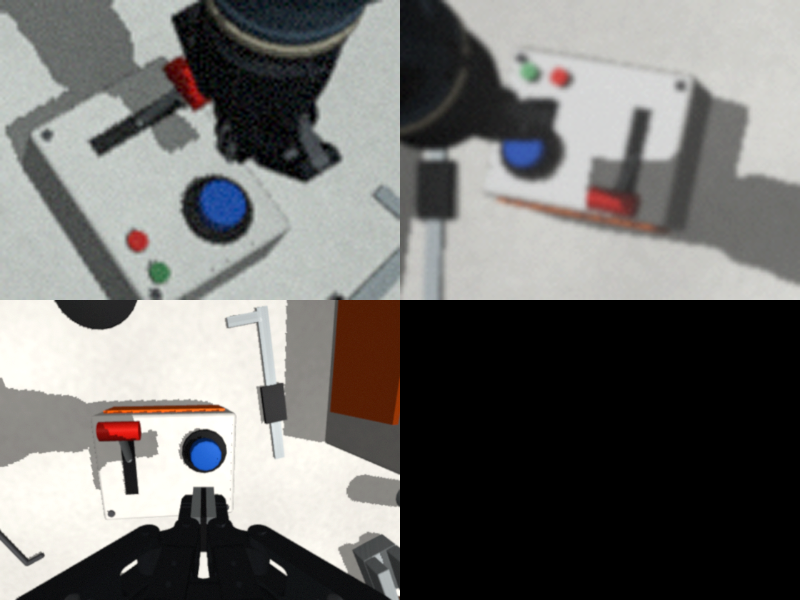

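The lever has dropped: its red handle is at top (164.2,230) and scene (385.5,268.7), and the button is up again. I'll compute the arc push from the front using the true tip position.

```bash
cat >> h.py <<'E'
ya=np.radians(-10.8);Bt=np.array([.5408,.295]);Ru=np.array([[np.cos(ya),-np.sin(ya)],[np.sin(ya),np.cos(ya)]])
def unit(x,y,z): return np.r_[Bt+Ru@(np.array([x,y])-[-.020,.040]),z]   # trip-unit coords to world
def tip(X,s): return totool(X,s)+[0,0,.039]   # tool shift that puts the real (shut) fingertip at X
E
python3 - <<'E'
from h import *
np.set_printoptions(precision=4,suppress=True)
T=optics.camera("top");S=optics.camera("scene");s=readout.state()
print("drop",tri([ray(T,(164.2,230)),ray(S,(385.5,268.7))]),atz(ray(T,(164.2,230)),.1016),unit(-.0487,-.04,.1016))
print(tip(unit(-.085,-.04,.15),s)); print(tip(unit(-.085,-.04,.09),s))
for th in(-.9,-.65,-.4,-.2,-.05,.05,.1): print(th,tip(unit(.010+.075*np.sin(th)-.020,-.04,.055+.075*np.cos(th)-.012),s))
E
```

```text
drop (array([0.4978, 0.222 , 0.1055]), [np.float64(0.0008378407990213567), np.float64(0.0008378407990213742)]) [0.4987 0.2224 0.1016] [0.4976 0.2218 0.1016]
[ 0.0668 -0.0729  0.0228]
[ 0.0641 -0.0788  0.0824]
-0.9 [ 0.0479 -0.0787  0.0821]
-0.65 [ 0.0351 -0.0772  0.0685]
-0.4 [ 0.0194 -0.0761  0.0585]
-0.2 [ 0.0053 -0.0754  0.0535]
-0.05 [-0.0058 -0.0751  0.0516]
0.05 [-0.0133 -0.0751  0.0513]
0.1 [-0.017  -0.075   0.0514]
```

To row units: 0.082 m / 0.6 = 0.1367, -0.079 m / 0.6 = -0.1317.

```bash
echo '[[[0.0567, -0.06, 0.0167], 0, 0], [[0.1117, -0.1217, 0.0333], 0, 0], [[0.1117, -0.1233, 0.0667], 0, 0], [[0.1083, -0.1283, 0.1167], 0, 0], [[0.1067, -0.1317, 0.1367], 0, 0]]' > m.json && python3 drive.py m.json | grep -E "tcp|t_force"; python3 - <<'E'
from h import *
import cv2
np.set_printoptions(precision=4,suppress=True)
s=readout.state()
for th in(-.9,-.65,-.4,-.2,-.05,.05,.1): print(th,tip(unit(.010+.075*np.sin(th)-.020,-.04,.055+.075*np.cos(th)-.012),s))
W=optics.camera("wrist");S=optics.camera("scene")
a=cv2.resize(S["pixels"][240:345,320:460],(400,300),interpolation=cv2.INTER_CUBIC);b=cv2.resize(W["pixels"],(400,300))
cv2.imwrite("pics/p6.png",cv2.convertScaleAbs(np.hstack([a,b])[:,:,::-1],alpha=1.5))
E
```

```text
tcp_pos: [0.4604, 0.2321, 0.0506]
wrist_force: [0.1, -0.3, -0.7]
-0.9 [-0.0167  0.0009 -0.0009]
-0.65 [-0.0295  0.0024 -0.0145]
-0.4 [-0.0452  0.0035 -0.0245]
-0.2 [-0.0593  0.0042 -0.0296]
-0.05 [-0.0703  0.0044 -0.0315]
0.05 [-0.0778  0.0045 -0.0318]
0.1 [-0.0816  0.0046 -0.0317]
```

View pics/p6.png

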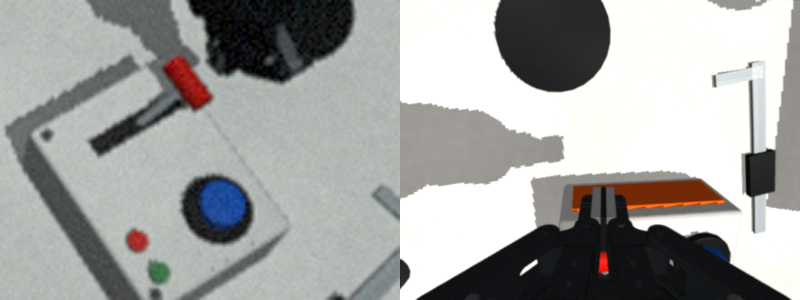

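The fingertips stand in front of the handle and are centred on it. I'll push along the arc.

Units first: shifts go in shares of 0.6 m and turns go in shares of 90 degrees. So -0.037 m / 0.6 = -0.0617, -0.0295 m / 0.6 = -0.0492.

```bash
echo '[[[-0.0142, 0.0008, 0], 0, 0], [[-0.0275, 0.0017, -0.0017], 0, 0], [[-0.0383, 0.0028, -0.0142], 0, 0], [[-0.0492, 0.004, -0.0242], 0, 0], [[-0.0617, 0.005, -0.0333], 0, 0]]' > m.json && python3 drive.py m.json | grep -E "tcp|t_force"; echo '[[[-0.0133, 0.0008, -0.0075], 0, 0], [[-0.025, 0.0013, -0.0117], 0, 0], [[-0.0367, 0.0018, -0.0158], 0, 0], [[-0.0467, 0.002, -0.0175], 0, 0], [[-0.055, 0.0022, -0.0192], 0, 0]]' > m.json && python3 drive.py m.json | grep -E "tcp|t_force"; echo '[[[-0.0067, 0, 0], 0, 0], [[-0.0125, 0, 0], 0, 0], [[-0.0125, 0, 0], 0, 0]]' > m.json && python3 drive.py m.json | grep -E "tcp|t_force"
```

```text
tcp_pos: [0.5003, 0.2264, 0.0722]
wrist_force: [-0.9, 0.8, 0.2]
tcp_pos: [0.5324, 0.2197, 0.0813]
wrist_force: [0.2, -0.6, -0.3]
tcp_pos: [0.5395, 0.2183, 0.081]
wrist_force: [-0.3, 0.0, 0.7]
```

```bash
python3 - <<'E'
from h import *
import cv2
W=optics.camera("wrist");S=optics.camera("scene");T=optics.camera("top")
a=cv2.resize(S["pixels"][240:345,320:460],(400,300),interpolation=cv2.INTER_CUBIC);b=cv2.resize(W["pixels"],(400,300))
cv2.imwrite("pics/p7.png",cv2.convertScaleAbs(np.hstack([a,b])[:,:,::-1],alpha=1.5))
E
```

```text
(no output)
```

View pics/p7.png

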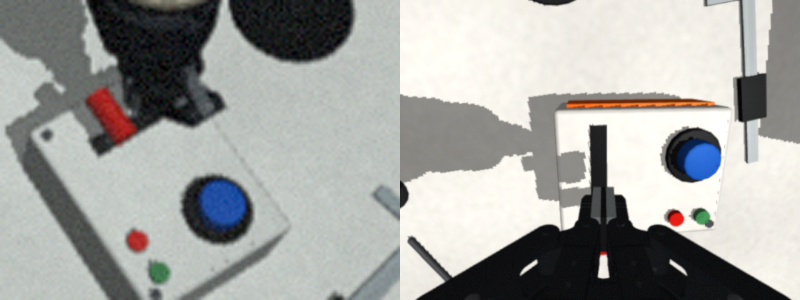

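The handle is back at its original "up" pixel: about (359.2,280.6) now against (358.6,280.1) before. I'll back off, rise, and check it numerically.

To row units: -0.09 m / 0.6 = -0.15, -0.04 m / 0.6 = -0.0667.

```bash
echo '[[[0.025, 0, 0], 0, 0], [[0.0583, 0, 0], 0, 0], [[0.0583, 0.0083, -0.0667], 0, 0], [[0.0583, 0.0167, -0.15], 0, 0], [[0.0583, 0.0167, -0.15], 0, 0]]' > m.json && python3 drive.py m.json | grep -E "time|tcp|t_force"; python3 - <<'E'
from h import *
import cv2
np.set_printoptions(precision=4,suppress=True)
def red(im,x,y,w,h):
    c=im[y:y+h,x:x+w].astype(int);m=(c[...,0]>90)&(c[...,1]<50)&(c[...,2]<50)
    n,_,st,ce=cv2.connectedComponentsWithStats(m.astype(np.uint8));k=1+np.argmax(st[1:,4]);return ce[k]+[x,y],st[k,4]
for n,b in (("scene",(330,255,80,55)),("top",(145,180,50,70))):
    print(n,red(cv2.imread(f"pics/{n}0.png")[:,:,::-1],*b),red(optics.camera(n)["pixels"],*b))
s=readout.state();print(tip([.546,-.2584,.20],s),s["tcp_pos"],s["joints"])
E
```

```text
time_s: 12.62
tcp_pos: [0.5102, 0.2264, 0.177]
wrist_force: [0.3, 0.5, -0.3]
scene (array([359.082 , 279.0164]), np.int32(61)) (array([358.6972, 278.9817]), np.int32(109))
top (array([166.3333, 195.56  ]), np.int32(75)) (array([167.0227, 196.125 ]), np.int32(88))
[-0.1302 -0.4616 -0.0402] [0.5084 0.2255 0.1732] [ 0.3504  0.2837 -0.0059  1.2649  0.1082  0.5503]
```

The trip lever is up on its stop. Now I'll move above the pad.

To row units: -0.275 m / 0.6 = -0.4583, -0.22 m / 0.6 = -0.3667.

```bash
echo '[[[-0.025, -0.0917, -0.0083], 0, 0], [[-0.05, -0.1833, -0.0167], 0, 0], [[-0.0783, -0.275, -0.025], 0, 0], [[-0.105, -0.3667, -0.0333], 0, 0], [[-0.1317, -0.4583, -0.0417], 0, 0]]' > m.json && python3 drive.py m.json | grep -E "time|tcp|t_force"; echo '[[[-0.0217, -0.0833, -0.0067], 0, 0], [[-0.0433, -0.1667, -0.0133], 0, 0], [[-0.065, -0.25, -0.02], 0, 0], [[-0.0853, -0.311, -0.0253], 0, 0], [[-0.0853, -0.311, -0.0253], 0.1146, 0]]' > m.json && python3 drive.py m.json | grep -E "time|tcp|t_force"; echo '[[[0, 0, 0], 0.1146, 0], [[0, 0, 0], 0.2292, 0], [[0, 0, 0], 0.3438, 0], [[0, 0, 0], 0.4584, 0], [[0, 0, 0], 0.573, 0]]' > m.json && python3 drive.py m.json| grep -E "time|tcp|t_force"; echo '[[[0, 0, 0], 0.1146, 0], [[0, 0, 0], 0.2292, 0], [[0, 0, 0], 0.3056, 0], [[0, 0, 0], 0.3056, 0]]' > m.json && python3 drive.py m.json| grep -E "time|tcp|rot|t_force"; python3 -c "
from h import *
s=readout.state();print(tip([.546,-.2584,.15],s),tip([.5455,-.2584,.115],s),s['joints']);print(Ro.from_rotvec(s['ee_rot']).as_matrix().round(3))"
```

```text
time_s: 13.35
tcp_pos: [0.5309, -0.0622, 0.1654]
wrist_force: [1.3, 0.8, 0.3]
time_s: 13.98
tcp_pos: [0.5445, -0.2564, 0.1586]
wrist_force: [-0.5, 1.6, -0.1]
time_s: 14.6
tcp_pos: [0.5446, -0.2536, 0.1594]
wrist_force: [0.1, 0.1, -0.6]
time_s: 15.1
tcp_pos: [0.5447, -0.2537, 0.1597]
ee_rot: [-2.343, -1.94, -0.076]
wrist_force: [-0.3, -0.0, -0.8]
[-0.0053661   0.00253288  0.04810893] [-0.0090111   0.00359454  0.08290601] [-0.48416592  0.44152641  0.19847529  1.40014322  0.08416421  1.27113554]
[[ 0.188  0.982 -0.025]
 [ 0.977 -0.184  0.108]
 [ 0.101 -0.044 -0.994]]
```

To row units: 0.083 m / 0.6 = 0.1383, 0.075 m / 0.6 = 0.125.

```bash
echo '[[[-0.005, 0.0017, 0.0417], 0, 0], [[-0.0092, 0.0042, 0.0833], 0, 0], [[-0.015, 0.006, 0.125], 0, 0], [[-0.015, 0.006, 0.1383], 0, 0], [[-0.015, 0.006, 0.1383], 0, 0]]' > m.json && python3 drive.py m.json| grep -E "time|tcp|t_force"; python3 -c "
from h import *
s=readout.state();print(tip([.5445,-.2584,.108],s),tip([.5435,-.2584,.088],s))"
```

```text
time_s: 15.72
tcp_pos: [0.5452, -0.2546, 0.0772]
wrist_force: [0.1, 0.6, 0.5]
[-0.00072602 -0.00129623  0.00798144] [-0.00293653 -0.00141554  0.02788368]
```

To row units: 0.01 m / 0.6 = 0.0167, 0.005 m / 0.6 = 0.0083.

```bash
echo '[[[-0.0008, -0.0017, 0.0083], 0, 0], [[-0.0017, -0.0022, 0.0167], 0, 0], [[-0.0017, -0.0022, 0.0167], 0, 0]]' > m.json && python3 drive.py m.json| grep -E "tcp|t_force"; echo '[[[-0.0008, 0, 0.005], 0, 0], [[-0.0017, 0, 0.01], 0, 0], [[-0.0017, 0, 0.01], 0, 0]]' > m.json && python3 drive.py m.json| grep -E "tcp|t_force"; echo '[[[-0.0008, 0, 0.005], 0, 0], [[-0.0017, 0, 0.01], 0, 0], [[-0.0017, 0, 0.01], 0, 0]]' > m.json && python3 drive.py m.json| grep -E "tcp|t_force"
```

```text
tcp_pos: [0.544, -0.2548, 0.0678]
wrist_force: [0.3, -1.0, 2.0]
tcp_pos: [0.5434, -0.2549, 0.0614]
wrist_force: [-1.8, 0.6, 3.9]
tcp_pos: [0.5431, -0.2551, 0.0552]
wrist_force: [-2.8, 1.1, 4.1]
```

To row units: 0.006 m / 0.6 = 0.01, 0.003 m / 0.6 = 0.005.

```bash
echo '[[[-0.0008, 0, 0.005], 0, 0], [[-0.0017, 0, 0.01], 0, 0], [[-0.0017, 0, 0.01], 0, 0]]' > m.json && python3 drive.py m.json| grep -E "tcp|t_force"; python3 - <<'E'
from h import *
import cv2
np.set_printoptions(precision=4,suppress=True)
F=[]
for i in range(6): F.append(readout.state()["wrist_force"]); optics.camera("wrist")
print(np.mean(F,0),readout.state()["tcp_pos"])
def yel(im,x,y,w,h):
    c=im[y:y+h,x:x+w].astype(int);m=(c[...,0]>90)&(c[...,1]>70)&(c[...,2]<60)
    n,_,st,ce=cv2.connectedComponentsWithStats(m.astype(np.uint8));k=1+np.argmax(st[1:,4]);return ce[k]+[x,y],st[k]+[x,y,0,0,0]
S=optics.camera("scene");T=optics.camera("top")
for n,b,c in (("scene",(195,118,60,45),S),("top",(370,180,40,50),T)): print(n,yel(cv2.imread(f"pics/{n}0.png")[:,:,::-1],*b),yel(c["pixels"],*b))
E
```

```text
tcp_pos: [0.5427, -0.2553, 0.0493]
wrist_force: [-2.6, 2.8, 6.7]
[-3.0768  2.5613  6.1732] [ 0.5427 -0.2553  0.0496]
scene (array([218.5693, 138.2959]), array([207, 129,  24,  20, 267])) (array([221.6467, 145.2733]), array([210, 135,  23,  18, 150]))
top (array([388.5534, 202.632 ]), array([379, 192,  20,  22, 356])) (array([381.4   , 205.7526]), array([376, 195,  13,  21, 190]))
```

```bash
python3 - <<'E'
from h import *
np.set_printoptions(precision=2,suppress=True)
def proj(c,X):
    p=c["R"]@X+c["t"];u=p[:2]/p[2];f=210/np.tan(np.radians(c["fov_y"]/2));return f*u*(1+c["k1"]*(u@u))+[c["cx"],c["cy"]]
y=np.radians(-8);ux=np.array([np.cos(y),np.sin(y),0]);uy=np.array([-np.sin(y),np.cos(y),0])
P0=np.array([.5462,-.2584,.1065])
ax=P0+ux*.11*np.cos(.18); 
for n in("scene","top"):
    c=optics.camera(n);L=[]
    for a in (0,.12,.18,.24):
        b=.18-a;P=ax-ux*.11*np.cos(b);P[2]=.1065-.11*(np.sin(.18)-np.sin(b)); d=ux*np.cos(b)-np.array([0,0,np.sin(b)])
        q=np.array([proj(c,P+i*d*.022+j*uy*.022) for i in(-1,1) for j in(-1,1)]);L.append((q.min(0),q.max(0)))
    print(n);[print(l[0]-L[0][0],l[1]-L[0][1]) for l in L[1:]]
s=readout.state();print(s["time_s"],s["tcp_pos"],s["wrist_force"],s["qvel"])
E
```

```text
scene
[1.07 3.89] [1.31 2.47]
[1.43 5.95] [1.69 3.79]
[1.67 8.06] [1.9  5.16]
top
[-1.76  1.45] [-1.39  1.83]
[-2.6   1.96] [-2.06  2.4 ]
[-3.41  2.32] [-2.72  2.75]
17.725 [ 0.54 -0.26  0.05] [-3.32  3.09  5.73] [ 0.  0.  0.  0.  0. -0.]
```

The pad's image shift, the 6–7 N force and the height all match mid travel. I'll hold briefly, check the trip lever, and hand in.

```bash
echo '[[[0, 0, 0], 0, 0], [[0, 0, 0], 0, 0], [[0, 0, 0], 0, 0], [[0, 0, 0], 0, 0]]' > m.json && python3 drive.py m.json; python3 - <<'E'
from h import *
import cv2
c=optics.camera("top")["pixels"][180:250,145:195].astype(int);m=(c[...,0]>90)&(c[...,1]<50)&(c[...,2]<50)
print(np.argwhere(m).mean(0)[::-1]+[145,180])
print(order.hand_in())
E
```

```text
time_s: 18.23
tcp_pos: [0.5427, -0.2553, 0.0496]
ee_rot: [-2.345, -1.94, -0.078]
wrist_force: [-3.2, 2.8, 5.8]
width: 0.0001
grasp_force: 3.0
[167.6875 196.3375]
the job is handed in; nothing more can be done
None
```

I pressed the test button until the trip lever dropped, pushed the lever back up onto its stop, and handed the job in at about 18 s with the hold-to-run lever held near mid travel at about 6 N; the pass/fail result was not shown.

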